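Shut the feed ramp and load a tube

TASK

First swing the stop bar fully shut across the low end of the tube feed ramp. Then pick up the capped tube lying loose on the bench, lay it gently crosswise on the upper half of the ramp and let go of it there, so that it rolls down by itself and comes to rest square against the bar. Do not drop the tube, and leave everything else on the bench where it stands.

Things in the scene. Friction and masses are not known exactly. Their poses are not given: they have to be found in the camera images.
- tube: Capped sample tube, a white plastic cylinder 100 mm long, 32 mm in diameter, with a flush blue cap on its +x end, about 90 g; the only tube lying on its side on the bench; it rolls freely when pushed. Origin at the middle of its axis (16 mm above what it lies on); its x axis runs along the tube to the cap; y and z turn as it rolls.
- ramp: Fixed sloping feed ramp: grey plastic bed, 132 mm clear between two grey side walls that stand 20 mm over it, on a base plate 290 x 200 mm. Origin on the bench below the ramp's middle; z up, x uphill. The bed runs from x = -120 mm (low end) to +135 mm (a low end wall); its top is at z = 45 mm + 0.105 x (slope 6 degrees). Upper half: x > 0.
- bed_upper (a point): Point on the bed's top in the middle of the upper half (ramp's x = +60 mm, y = 0), a good place to lay the tube: axis along the ramp's y, cap either way, its centre 16 mm over the bed.
- bed_low (a point): Point on the bed's top, midway between the walls (ramp's x = -89 mm, y = 0), above which the tube's centre comes to rest when it lies against the shut bar.
- stop_bar (a joint): Angle of the flat steel stop bar (182 mm long, 10 mm thick, 43 to 61 mm above the bench) about its upright hinge: 0 = fully shut, along the ramp's -y across the low end, against its stop; grows as it swings outwards; at 1.57 rad it points straight downhill (the ramp's -x). Limits 0 to 1.6. Friction (under 1 N at the pin) keeps it where it is left.
- bar_hinge (a point): Point on the bar's upright hinge axis, beside the low end at x = -110 mm, y = +85 mm in the ramp's frame, 90 mm above the bench.
- bar_pin (a point): Point in the upright black handle pin near the free end of the stop bar, 170 mm from the hinge axis, 90 mm above the bench. The pin is round, 14 mm in diameter, and stands from the bar's top (61 mm) to 110 mm above the bench; it can be pinched from above or pushed.
- tip_box: Bystander: blue box of pipette tips, 120 x 85 x 52 mm; origin under its centre.
- media_bottle: Bystander: standing glass bottle, 80 mm in diameter, 130 mm tall; origin under its centre.
- small_bottle: Bystander: standing glass bottle, 60 mm in diameter, 120 mm tall; origin under its centre.
- dishes: Bystander: two stacked clear dishes, 90 mm in diameter, 28 mm tall; origin under their centre.
- well_rack: Bystander: low red rack of small tubes, 150 x 80 x 33 mm; origin under its centre.
- beaker: Bystander: open glass beaker, 72 mm in diameter, 85 mm tall; origin under its centre.
Not all that is in view belongs to the job. What is shaped like the tube but brown or yellow is not meant.

How it is judged:
By the outcome, as a careful person would: the job done as asked, in the order asked, and still so for the second after the job is handed in, with the robot touching nothing.
It also fails if it takes over 64 s, if anything falls off the work surface, if the arm or the gripper's body presses on something with over 40 N, if the wrist force passes 120 N, or if a joint passes its speed limit or range.

ROBOT

A 6-joint arm with a two-finger parallel gripper is mounted at the origin on the work surface. World frame = base frame: x ahead of the robot, y to its left, z up, the work surface at z = 0. Lengths are in m, angles in rad, forces in N, time in s.
With the tool pointing down it reaches from about 0.25 to 0.725 m from the base axis. Payload 4 kg.
Tool frame: the origin (TCP) lies on the centre line of the jaws, within the pads' length; the fingertips stand 25 mm ahead of it and the grasp point (between the pads) lies 6 mm ahead of it; z points along the fingers, x is the direction in which the jaws open and shut, and the axes are right-handed (so a half turn about z gives the same grasp; the last joint's range is limited). The gripper opens to 85 mm and grips with 20 to 120 N. Pads are 22 mm wide; open, the fingers measure 114 mm over their backs; the gripper's body (76 mm by 85 mm) begins 54 mm behind the grasp point. The pads swing forward as they close: fully open they stand 13 mm farther back than shut.
Start: joints at [-1.225, 0.241, 0.005, 1.335, 0, 1.571], TCP at [0.169, -0.47, 0.256] pointing down, gripper open.
Joint ranges: [-2.72, 2.72], [-1.05, 1.87], [-1.09, 1.28], [-1.99, 2.15], [-1.42, 1.44], [-3.14, 3.14]. Speed limits (rad/s): [2.79, 2.79, 3.14, 3.14, 3.14, 3.14].

INTERFACE

Orientations are given as a unit quaternion [x, y, z, w].
In Python, from workcell import bot, imaging, order gives the robot as it stands.
- The arm moves only by the tool carry_out, never from a script. Its argument "moves" is a list of rows, each a list of 5 numbers: the shift along the tool's x, y, z scaled (see below), then the turn about the tool's z scaled (see below), then the opening, from -1 (shut) to 1 (fully open). In form: [[tx, ty, tz, roll, hand], ...]. A call has 1 to 20 rows; each row is the pose to reach, as a shift and turn from the pose commanded when the call began, along the tool's axes at that moment; what a row does not reach only later rows make up. The controller multiplies each number of a shift by 0.1 m and each number of a turn by 90 degrees. A row lasts 1/10 s, in which the tool goes at most 50 mm and 8.59 degrees, less where a joint would pass 70% of its speed; a pose out of reach is approached as far as the arm can. A call with a number of a shift or a turn outside -1 to 1 is refused whole. A call with a gripper value outside its range is refused whole. The fingers move at their own pace and stop on an object; the grip force is fixed at half the most. Time passes only in rows, so rows that repeat a pose let the fingers close. It gives the time, the measured TCP pose, the force and the opening at its end, in the units of the state.
- bot.get_obs(): the state, without advancing time (a new reading comes with each control period).
- imaging.camera(name): name is "scene" or "top"; returns the picture (384x512x3 uint8, red, green, blue); there is no depth.
- imaging.camera_model(name): a dict with "fovy" (degrees; the focal length in pixels is half the picture's height over the tangent of half this angle, whatever the lens; pixels are square), "cx", "cy" (the principal point, pixels), "dist" ([k1, k2, p1, p2, k3] as OpenCV has them; the pictures are not rectified), "eye" and "rotation" of the camera in the world. Camera axes: x right, y up, looking along -z (the intrinsics and any distortion apply to the point x, -y, -z); pixel columns grow to the right and rows downward; lengths in m; the calibration is good to about 2 mm. A picture is of the moment at which its call begins. camera_model takes no time and is no camera call.
- order.job_done(): hands the job in, once; it reports no verdict.
The state is a dict: "clock": time; "joint_pos": joint angles; "joint_vel": joint speeds; "tau": joint torques, N m; "eef_pos": TCP position; "tool_rot": TCP orientation; "ft_force": force on the tool from outside, world axes, zero at the start; "ft_torque": the same for the moment, N m; "grip_width": finger opening in m.
Only numpy, scipy, OpenCV 4.12 (cv2) and the standard library are available. Lean on these libraries where they do the work, as an engineer would, in place of code of your own. Each camera call takes 0.05 s, during which the arm holds its last target.

## Working session

There is one attempt and no reset: what is moved stays moved. The work goes in short steps, Python scripts to look and compute and a tool call to move; the robot and the scene stay as the last step left them, time stands still between calls to the robot, and variables do not carry over. Pictures are saved under pics/ and viewed, and the job is handed in when it is done.

Besides the shell and the picture viewer there is one more tool, called after ">>>" as name(argument=value, ...), one argument or row to a line, values as JSON. carry_out: Moves the arm, as the interface text tells. Its arguments: {"type":"object","properties":{"moves":{"type":"array","items":{"type":"array","items":{"type":"number","minimum":-1,"maximum":1}}}},"required":["moves"]}

```bash
ls; mkdir -p pics; cat > h.py <<'E'
import numpy as np, cv2
from workcell import bot, imaging, order
def K(m,h=384):
    f=h/2/np.tan(np.radians(m["fovy"])/2)
    return np.array([[f,0,m["cx"]],[0,f,m["cy"]],[0,0,1.]])
def ray(m,uv):
    p=cv2.undistortPoints(np.array(uv,float).reshape(-1,1,2),K(m),np.array(m["dist"],float)).reshape(-1,2)
    d=np.c_[p[:,0],-p[:,1],-np.ones(len(p))]@np.array(m["rotation"]).T
    return np.array(m["eye"]),d
def onz(m,uv,z):
    e,d=ray(m,uv); return e+d*((z-e[2])/d[:,2])[:,None]
def proj(m,P):
    R=np.array(m["rotation"]);c=(np.atleast_2d(P)-np.array(m["eye"]))@R
    c=c*[1,-1,-1]
    return cv2.projectPoints(c,np.zeros(3),np.zeros(3),K(m),np.array(m["dist"],float))[0].reshape(-1,2)
def snap(name,fn):
    im=imaging.camera(name); cv2.imwrite("pics/"+fn,im[:,:,::-1]); return im
E
python3 - <<'E'
from h import *
print(bot.get_obs())
for n in("scene","top"):
    print(imaging.camera_model(n)); snap(n,n+"0.png")
E
```

```text
pics
{'clock': 0.0, 'joint_pos': array([-1.22500695e+00,  2.41448829e-01,  3.76907600e-03,  1.33517293e+00,
        1.91173517e-05,  1.57080243e+00]), 'joint_vel': array([ 6.98996223e-05,  4.17717395e-04, -6.47881536e-04, -7.73460204e-04,
       -8.20495056e-04,  6.92955609e-04]), 'tau': array([ 2.66992674e-04, -3.72321868e+01,  2.52406025e+01,  1.72027003e-02,
        3.88528599e-05,  4.05279522e-06]), 'eef_pos': array([ 0.16928882, -0.46988627,  0.25541209]), 'tool_rot': array([ 8.18209097e-01, -5.74919834e-01, -8.35771387e-04, -5.98934830e-04]), 'ft_force': array([ 0.4293077 ,  0.60267641, -0.71033099]), 'ft_torque': array([ 0.02907359,  0.01669473, -0.01709205]), 'grip_width': 0.08521481609955334}
{'fovy': 47.73558412205121, 'cx': 265.0206378411896, 'cy': 191.41263477055531, 'dist': array([-0.15866037,  0.        ,  0.        ,  0.        ,  0.        ]), 'eye': array([ 1.48874454, -0.19922109,  0.87567067]), 'rotation': array([0.33539646, 0.26974102, 0.55028213, 0.71549883])}
{'fovy': 43.61475257650593, 'cx': 251.38034097602534, 'cy': 195.03985803359524, 'dist': array([-0.11584424,  0.        ,  0.        ,  0.        ,  0.        ]), 'eye': array([0.37643626, 0.02583663, 1.5312753 ]), 'rotation': array([ 0.04692996, -0.0501789 , -0.70470026,  0.7061708 ])}
```

```bash
sed -i 's/^def K/from scipy.spatial.transform import Rotation as Ro\ndef K/; s/np.array(m\["rotation"\])/Ro.from_quat(m["rotation"]).as_matrix()/' h.py
python3 - <<'E'
from h import *
for n in("scene","top"):
    im=cv2.imread(f"pics/{n}0.png"); cv2.imwrite(f"pics/{n}0b.png",cv2.resize(im,(768,576),interpolation=cv2.INTER_CUBIC))
E
```

```text
(no output)
```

View pics/scene0b.png

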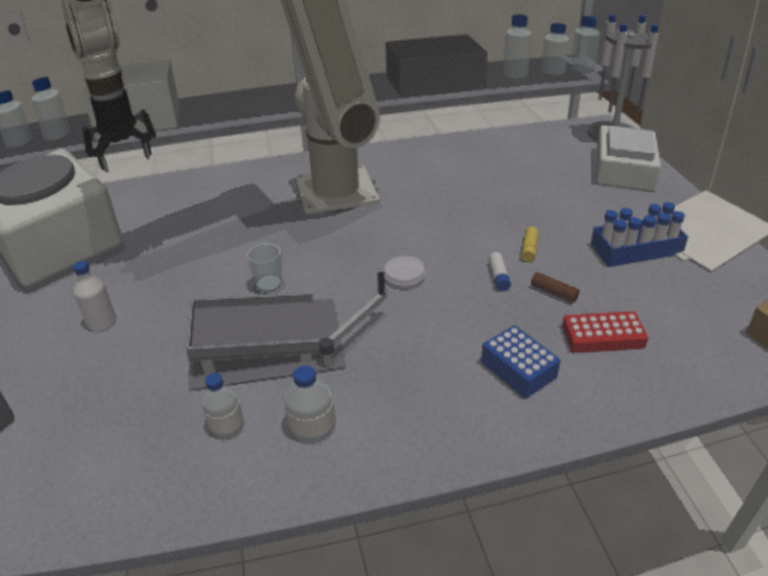

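View pics/top0b.png

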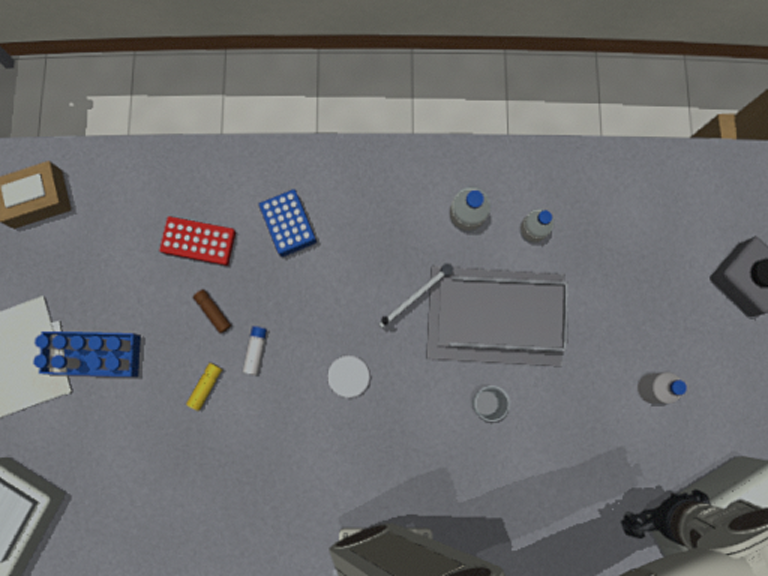

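Scene pictures: the white tube with the blue cap lies at top (255,350)/1.5. Look-alikes are the brown tube (212,310)/1.5, the yellow tube (204,386)/1.5 and the upright tubes in the blue rack (90,355)/1.5. I choose the white one. The ramp is at (500,315)/1.5, its hinge at (447,270)/1.5 and the pin at (384,322)/1.5. Next I check these in close crops.

```bash
python3 - <<'E'
from h import *
a=cv2.imread("pics/top0.png"); s=cv2.imread("pics/scene0.png")
def crop(im,x0,y0,x1,y1,k,fn): cv2.imwrite("pics/"+fn,cv2.resize(im[y0:y1,x0:x1],None,fx=k,fy=k,interpolation=cv2.INTER_CUBIC))
crop(a,240,165,390,255,5,"c_ramp_top.png")
crop(a,115,180,195,280,5,"c_tube_top.png")
crop(s,115,170,265,265,5,"c_ramp_scene.png")
E
```

```text
(no output)
```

View pics/c_ramp_top.png

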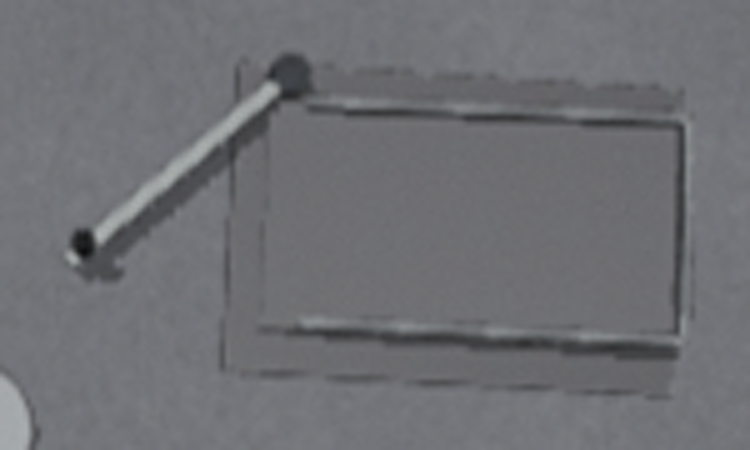

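View pics/c_tube_top.png

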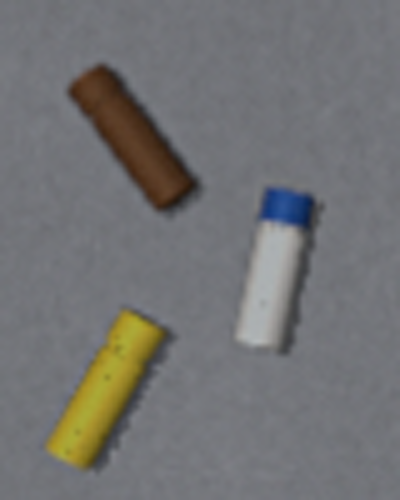

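View pics/c_ramp_scene.png

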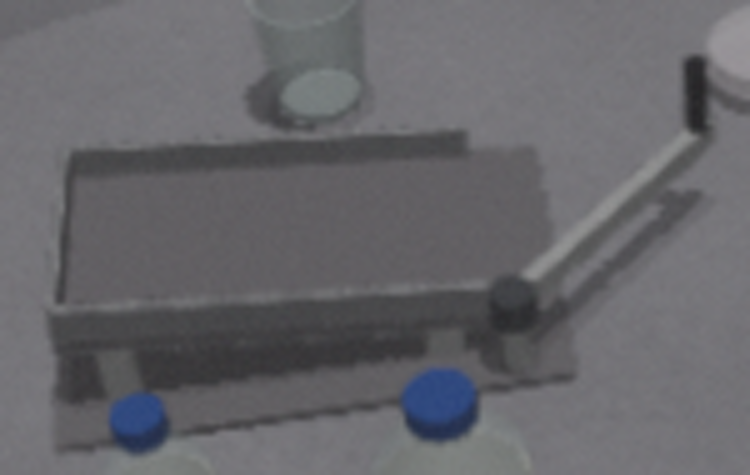

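The white capped tube is confirmed: cap at crop (287,205), body end at (260,345). In the ramp crop the plate corners are at (238,62), (222,372), (670,397) and (683,92), and the pin top is near (84,240).

```bash
cat > meas.py <<'E'
from h import *
T=imaging.camera_model("top");S=imaging.camera_model("scene")
c=lambda x,y:(240+(x+.5)/5-.5,165+(y+.5)/5-.5)
P=onz(T,[c(238,62),c(222,372),c(670,397),c(683,92)],0.006)[:,:2]
if __name__=="__main__":
    print("plate",P.round(4)); print("sides",[np.linalg.norm(P[i]-P[(i+1)%4]).round(4) for i in range(4)])
O=P.mean(0); ux=(P[2]-P[1])+(P[3]-P[0]); ux/=np.linalg.norm(ux); uy=np.array([-ux[1],ux[0]])
W=lambda x,y,z:np.r_[O+ux*x+uy*y,z]
if __name__=="__main__":
    print("O",O,"ux",ux,"yaw",np.degrees(np.arctan2(ux[1],ux[0])))
    # wall inner corner tops check : end wall top z at x=135 ~ 45+14+20=79
    for q,z in [((306,103),.055),((680,121),.079),((683,342),.079),((300,322),.055),((268,105),.033),((262,330),.033)]:
        p=onz(T,[c(*q)],z)[0,:2]-O; print("ramp xy",q,(p@ux).round(4),(p@uy).round(4))
    h=W(-.110,.085,.09); print("hinge",h, "proj top",proj(T,h),"scene",proj(S,h))
    pin=onz(T,[c(84,236)],.110)[0]; print("pin top",pin, "proj scene",proj(S,pin),"dist",np.linalg.norm(pin[:2]-h[:2]))
    d=pin[:2]-h[:2]; print("bar angle",np.degrees(np.arctan2(-(d@ux),-(d@uy))))
    a=cv2.imread("pics/top0.png"); hsv=cv2.cvtColor(a,cv2.COLOR_BGR2HSV)[180:280,115:195]
    blue=((hsv[...,0]>100)&(hsv[...,0]<130)&(hsv[...,1]>120)); wh=((hsv[...,1]<40)&(hsv[...,2]>130))
    m=(blue|wh).astype(np.uint8)
    n,l,st,ce=cv2.connectedComponentsWithStats(m); i=1+np.argmax(st[1:,4]); print("comp",st[i],ce[i]+[115,180])
    cn=cv2.findContours((l==i).astype(np.uint8),cv2.RETR_EXTERNAL,cv2.CHAIN_APPROX_NONE)[0][0]
    box=cv2.boxPoints(cv2.minAreaRect(cn.astype(np.float32)))+[115,180]; print("box",box)
    B=onz(T,box,.016)[:,:2];print(B.round(4),"ctr",B.mean(0),[np.linalg.norm(B[i]-B[(i+1)%4]).round(4) for i in range(4)])
    bl=np.argwhere(blue&(l==i)).mean(0)[::-1]+[115,180]; wl=np.argwhere(wh&(l==i)).mean(0)[::-1]+[115,180]
    q=onz(T,[bl,wl],.02)[:,:2];d=q[0]-q[1];print("cap,white",q,"yaw",np.degrees(np.arctan2(d[1],d[0])))
E
python3 meas.py
```

```text
plate [[ 0.6465 -0.0966]
 [ 0.4468 -0.0848]
 [ 0.4304 -0.3719]
 [ 0.6279 -0.3866]]
sides [np.float64(0.2001), np.float64(0.2876), np.float64(0.1981), np.float64(0.2907)]
O [ 0.53789052 -0.23498235] ux [-0.06053583 -0.99816603] yaw -93.47056919249893
ramp xy (306, 103) -0.1044 0.0679
ramp xy (680, 121) 0.1255 0.0675
ramp xy (683, 342) 0.1313 -0.0688
ramp xy (300, 322) -0.1014 -0.0688
ramp xy (268, 105) -0.1262 0.0688
ramp xy (262, 330) -0.1227 -0.0737
hinge [ 0.62939357 -0.13032963  0.09      ] proj top [[300.44505201 177.7657714 ]] scene [[214.91084631 220.39888209]]
pin top [0.52270252 0.00443559 0.11      ] proj scene [[254.50418642 182.50868375]] dist 0.17188556048838166
bar angle 48.16144415496177
comp [ 47  38  15  32 265] [168.76226415 233.1245283 ]
box [[160.52942276 247.88235474]
 [168.23530197 217.05882263]
 [177.17647934 219.29411316]
 [169.47060013 250.11764526]]
[[0.417  0.3054]
 [0.5148 0.2831]
 [0.5078 0.2544]
 [0.4102 0.2768]] ctr [0.46244735 0.27990563] [np.float64(0.1002), np.float64(0.0295), np.float64(0.1001), np.float64(0.0293)]
cap,white [[0.50176649 0.27066813]
 [0.45308044 0.28198147]] yaw -13.081848483811902
```

```bash
cat > go.py <<'E'
import sys
from meas import *
def go(x,y,z,yaw=None):
    o=bot.get_obs(); R=Ro.from_quat(o["tool_rot"]); d=R.inv().apply(np.array([x,y,z])-o["eef_pos"])
    X=R.apply([1,0,0]); cy=np.degrees(np.arctan2(X[1],X[0]))
    r=None
    if yaw is not None: r=-((yaw-cy+180)%360-180)/90
    print("clk",round(o["clock"],2),"tcp",o["eef_pos"].round(4),"yaw",cy.round(2),"zaxis",R.apply([0,0,1]).round(4),"F",o["ft_force"].round(2),"w",o["grip_width"].round(4),"j",o["joint_pos"].round(2))
    print("shift units",(d/.1).round(3),"roll units",r)
if len(sys.argv)>1: go(*map(float,sys.argv[1:]))
E
python3 - <<'E'
from meas import *
# bystanders rough
for n,q,z in [("beaker",(491,404),.0),("dish",(348,377),.028),("media",(470,210),.07),("small",(537,228),.06)]:
    print(n,onz(T,[(q[0]/1.5,q[1]/1.5)],z)[0].round(3))
H=W(-.11,.085,0)[:2]
for a in (48.2,36,24,12,0):
    r=np.radians(a); p=H+.17*(-np.sin(r)*ux-np.cos(r)*uy); t=np.cos(r)*ux-np.sin(r)*uy
    print(a,"pin",p.round(4),"tan",t.round(3),"jaw yaw",-93.5-a+180)
E
python3 go.py .523 .0044 .2 38.3
```

```text
beaker [ 0.351 -0.223  0.   ]
dish [0.407 0.079 0.028]
media [ 0.753 -0.175  0.07 ]
small [ 0.718 -0.317  0.06 ]
48.2 pin [0.524 0.003] tan [-0.784 -0.62 ] jaw yaw 38.30000000000001
36 pin [ 0.4982 -0.0223] tan [-0.636 -0.772] jaw yaw 50.5
24 pin [ 0.4786 -0.0519] tan [-0.461 -0.887] jaw yaw 62.5
12 pin [ 0.4656 -0.085 ] tan [-0.267 -0.964] jaw yaw 74.5
0 pin [ 0.4597 -0.12  ] tan [-0.061 -0.998] jaw yaw 86.5Traceback (most recent call last):
  File "go.py", line 10, in <module>
    if len(sys.argv)>1: go(*map(float,sys.argv[1:]))
                        ~~^^^^^^^^^^^^^^^^^^^^^^^^^^
  File "go.py", line 8, in go
    print("clk",round(o["clock"],2),"tcp",o["eef_pos"].round(4),"yaw",cy.round(2),"zaxis",R.apply([0,0,1]).round(4),"F",o["ft_force"].round(2),"w",o["grip_width"].round(4),"j",o["joint_pos"].round(2))
                                                                                                                                                   ^^^^^^^^^^^^^^^^^^^^^
AttributeError: 'float' object has no attribute 'round'
```

```bash
sed -i 's/o\["grip_width"\].round(4)/round(float(o["grip_width"]),4)/' go.py; python3 go.py .523 .0044 .2 38.3
```

```text
clk 0.1 tcp [ 0.1693 -0.4699  0.2555] yaw -70.19 zaxis [-6.0e-04  1.8e-03 -1.0e+00] F [0.27 0.68 0.35] w 0.0854 j [-1.22  0.24  0.    1.34  0.    1.57]
shift units [-3.262 -4.935  0.561] roll units -1.2054080866079806
```

>>> carry_out(
  moves=[
    [-0.16,-0.25,0,0,-0.2],
    [-0.33,-0.5,0,0,-0.2],
    [-0.5,-0.75,0,0,-0.2],
    [-0.66,-1.0,0,0,-0.2],
  ],
)

```text
clock: 0.5
eef_pos: [0.2414, -0.3732, 0.2558]
tool_rot: [0.818, -0.575, -0.001, -0.0]
ft_force: [0.9, 0.4, -0.1]
grip_width: 0.0342
```

>>> carry_out(
  moves=[
    [-0.16,-0.25,0,0,-0.2],
    [-0.33,-0.5,0,0,-0.2],
    [-0.5,-0.75,0,0,-0.2],
    [-0.66,-1.0,0,0,-0.2],
  ],
)

```text
clock: 0.9
eef_pos: [0.3132, -0.2771, 0.256]
tool_rot: [0.818, -0.575, -0.0, -0.0]
ft_force: [0.6, 0.3, -0.9]
grip_width: 0.0343
```

>>> carry_out(
  moves=[
    [-0.16,-0.25,0,0,-0.2],
    [-0.33,-0.5,0,0,-0.2],
    [-0.5,-0.75,0,0,-0.2],
    [-0.66,-1.0,0,0,-0.2],
  ],
)

```text
clock: 1.3
eef_pos: [0.3849, -0.1812, 0.256]
tool_rot: [0.818, -0.575, -0.0, 0.0]
ft_force: [0.5, -0.1, 0.6]
grip_width: 0.0344
```

```bash
python3 go.py .523 .0044 .2 38.3
```

```text
clk 1.3 tcp [ 0.3849 -0.1812  0.256 ] yaw -70.18 zaxis [-7.e-04  3.e-04 -1.e+00] F [ 0.46 -0.13  0.63] w 0.0344 j [-0.44  0.09 -0.17  1.3  -0.    2.36]
shift units [-1.277 -1.929  0.559] roll units -1.2053692005134091
```

>>> carry_out(
  moves=[
    [-0.16,-0.24,0,-0.09,-0.2],
    [-0.32,-0.48,0,-0.18,-0.2],
    [-0.48,-0.72,0,-0.27,-0.2],
    [-0.65,-0.97,0,-0.36,-0.2],
    [-0.65,-0.97,0,-0.45,-0.2],
    [-0.65,-0.97,0,-0.54,-0.2],
    [-0.65,-0.97,0,-0.63,-0.2],
    [-0.65,-0.97,0,-0.72,-0.2],
    [-0.65,-0.97,0,-0.81,-0.2],
    [-0.65,-0.97,0,-0.9,-0.2],
    [-0.65,-0.97,0,-1.0,-0.2],
    [-0.65,-0.97,0,-1.0,-0.2],
  ],
)

```text
clock: 2.5
eef_pos: [0.4535, -0.0884, 0.2559]
tool_rot: [0.985, 0.172, -0.001, -0.0]
ft_force: [0.5, -1.5, 0.0]
grip_width: 0.0343
```

```bash
python3 go.py .523 .0044 .15 38.3
```

```text
clk 2.5 tcp [ 0.4535 -0.0884  0.2559] yaw 19.82 zaxis [-1.e-03  2.e-04 -1.e+00] F [ 0.48 -1.5   0.  ] w 0.0343 j [-0.19  0.17 -0.09  1.32 -0.    1.03]
shift units [ 0.969 -0.636  1.058] roll units -0.20533680213657704
```

>>> carry_out(
  moves=[
    [0.24,-0.16,0,-0.07,-0.2],
    [0.48,-0.32,0,-0.14,-0.2],
    [0.72,-0.48,0.2,-0.2,-0.2],
    [0.97,-0.64,0.5,-0.2,-0.2],
    [0.97,-0.64,0.8,-0.2,-0.2],
    [0.97,-0.64,0.95,-0.2,-0.2],
    [0.97,-0.64,0.95,-0.2,-0.2],
  ],
)

```text
clock: 3.2
eef_pos: [0.5212, 0.005, 0.1582]
tool_rot: [0.946, 0.323, -0.003, -0.001]
ft_force: [-0.5, -0.1, 0.3]
grip_width: 0.034
```

```bash
python3 go.py .523 .0044 .097 38.3; python3 - <<'E'
from h import *
s=snap("scene","scene1.png")[:,:,::-1]; a=snap("top","top1.png")[:,:,::-1]
k=lambda im,x,y:cv2.resize(im[y:y+95,x:x+95],(395,395),interpolation=cv2.INTER_CUBIC)
cv2.imwrite("pics/c1.png",np.hstack([k(s,205,125),k(a,205,165)]))
E
```

```text
clk 3.2 tcp [0.5212 0.005  0.1582] yaw 37.7 zaxis [-6.8e-03 -1.0e-04 -1.0e+00] F [-0.49 -0.06  0.33] w 0.034 j [ 0.01  0.35 -0.11  1.12  0.    0.92]
shift units [0.014 0.018 0.612] roll units -0.006642004568644211
```

View pics/c1.png

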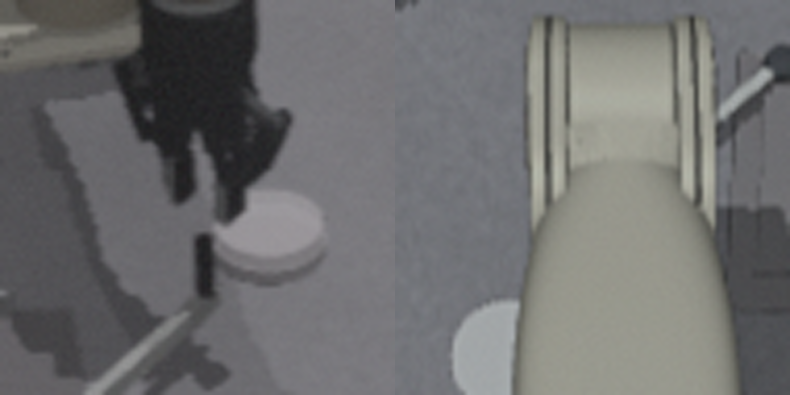

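In the scene crop the pin top (205,238) sits midway between the fingertips at (182,200) and (232,215), so the alignment is good. I descend over it.

>>> carry_out(
  moves=[
    [0.01,0.02,0.2,0,-0.2],
    [0.01,0.02,0.4,0,-0.2],
    [0.01,0.02,0.6,0,-0.2],
    [0.01,0.02,0.6,0,-0.2],
  ],
)

```text
clock: 3.7
eef_pos: [0.5244, 0.0034, 0.1004]
tool_rot: [0.946, 0.323, -0.001, -0.0]
ft_force: [-0.5, -0.1, -0.1]
grip_width: 0.0343
```

```bash
cat > arc.py <<'E'
from go import *
H=W(-.11,.085,0)[:2]
def tgt(a,lead,z=.098):
    r=np.radians(a); p=H+.17*(-np.sin(r)*ux-np.cos(r)*uy); t=np.cos(r)*ux-np.sin(r)*uy
    return np.r_[p+t*lead,z],86.5-a
if __name__=="__main__":
    for a in map(float,sys.argv[2:]):
        p,y=tgt(a,float(sys.argv[1])); print(a); go(*p,y)
E
sed -i 's/^if len(sys.argv)>1/if __name__=="__main__" and len(sys.argv)>1/' go.py
python3 arc.py .010 48 42 36 30 24 | grep -v "^$"
```

```text
48.0
clk 3.7 tcp [0.5244 0.0034 0.1004] yaw 37.72 zaxis [-0.0026  0.     -1.    ] F [-0.53 -0.1  -0.09] w 0.0343 j [ 0.01  0.41 -0.18  0.98  0.    0.92]
shift units [-0.112  0.002  0.025] roll units -0.008614535388238033
42.0
clk 3.7 tcp [0.5244 0.0034 0.1004] yaw 37.72 zaxis [-0.0026  0.     -1.    ] F [-0.53 -0.1  -0.09] w 0.0343 j [ 0.01  0.41 -0.18  0.98  0.    0.92]
shift units [-0.288  0.024  0.025] roll units -0.0752812020549047
36.0
clk 3.7 tcp [0.5244 0.0034 0.1004] yaw 37.72 zaxis [-0.0026  0.     -1.    ] F [-0.53 -0.1  -0.09] w 0.0343 j [ 0.01  0.41 -0.18  0.98  0.    0.92]
shift units [-0.462  0.065  0.025] roll units -0.14194786872157136
30.0
clk 3.7 tcp [0.5244 0.0034 0.1004] yaw 37.72 zaxis [-0.0026  0.     -1.    ] F [-0.53 -0.1  -0.09] w 0.0343 j [ 0.01  0.41 -0.18  0.98  0.    0.92]
shift units [-0.63   0.124  0.025] roll units -0.20861453538823804
24.0
clk 3.7 tcp [0.5244 0.0034 0.1004] yaw 37.72 zaxis [-0.0026  0.     -1.    ] F [-0.53 -0.1  -0.09] w 0.0343 j [ 0.01  0.41 -0.18  0.98  0.    0.92]
shift units [-0.792  0.199  0.026] roll units -0.2752812020549047
```

Now swing along the arc.

>>> carry_out(
  moves=[
    [-0.06,0,0,0,-0.2],
    [-0.11,0,0,-0.01,-0.2],
    [-0.2,0.01,0,-0.04,-0.2],
    [-0.29,0.02,0,-0.07,-0.2],
    [-0.37,0.04,0,-0.1,-0.2],
    [-0.46,0.07,0,-0.14,-0.2],
    [-0.55,0.09,0,-0.17,-0.2],
    [-0.63,0.12,0,-0.21,-0.2],
    [-0.71,0.16,0,-0.24,-0.2],
    [-0.79,0.2,0,-0.27,-0.2],
    [-0.79,0.2,0,-0.27,-0.2],
  ],
)

```text
clock: 4.8
eef_pos: [0.4754, -0.0615, 0.1028]
tool_rot: [0.857, 0.515, 0.001, 0.001]
ft_force: [0.0, 0.1, 0.4]
grip_width: 0.0337
```

```bash
python3 arc.py .010 24 18 12 6 3 0| grep -v "^$"; python3 - <<'E'
from h import *
s=snap("scene","scene2.png")[:,:,::-1]
cv2.imwrite("pics/c2.png",cv2.resize(s[130:250,150:290],None,fx=5,fy=5,interpolation=cv2.INTER_CUBIC))
E
```

```text
24.0
clk 4.8 tcp [ 0.4754 -0.0615  0.1028] yaw 62.02 zaxis [ 2.3e-03 -6.0e-04 -1.0e+00] F [0.05 0.11 0.37] w 0.0337 j [-0.13  0.33 -0.31  0.93 -0.    0.36]
shift units [-0.    -0.017  0.048] roll units -0.005310228449093302
18.0
clk 4.8 tcp [ 0.4754 -0.0615  0.1028] yaw 62.02 zaxis [ 2.3e-03 -6.0e-04 -1.0e+00] F [0.05 0.11 0.37] w 0.0337 j [-0.13  0.33 -0.31  0.93 -0.    0.36]
shift units [-0.177  0.005  0.048] roll units -0.07197689511575997
12.0
clk 4.8 tcp [ 0.4754 -0.0615  0.1028] yaw 62.02 zaxis [ 2.3e-03 -6.0e-04 -1.0e+00] F [0.05 0.11 0.37] w 0.0337 j [-0.13  0.33 -0.31  0.93 -0.    0.36]
shift units [-0.351  0.044  0.048] roll units -0.13864356178242662
6.0
clk 4.8 tcp [ 0.4754 -0.0615  0.1028] yaw 62.02 zaxis [ 2.3e-03 -6.0e-04 -1.0e+00] F [0.05 0.11 0.37] w 0.0337 j [-0.13  0.33 -0.31  0.93 -0.    0.36]
shift units [-0.52   0.102  0.048] roll units -0.2053102284490933
3.0
clk 4.8 tcp [ 0.4754 -0.0615  0.1028] yaw 62.02 zaxis [ 2.3e-03 -6.0e-04 -1.0e+00] F [0.05 0.11 0.37] w 0.0337 j [-0.13  0.33 -0.31  0.93 -0.    0.36]
shift units [-0.602  0.137  0.048] roll units -0.23864356178242663
0.0
clk 4.8 tcp [ 0.4754 -0.0615  0.1028] yaw 62.02 zaxis [ 2.3e-03 -6.0e-04 -1.0e+00] F [0.05 0.11 0.37] w 0.0337 j [-0.13  0.33 -0.31  0.93 -0.    0.36]
shift units [-0.681  0.177  0.048] roll units -0.27197689511575995
```

View pics/c2.png

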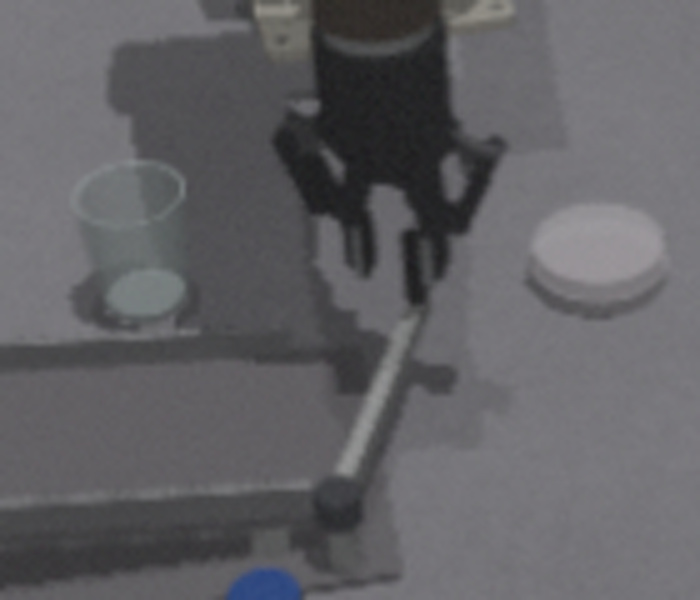

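The bar follows: the pin at crop (413,280) rests on the trailing finger. I continue to nearly shut.

>>> carry_out(
  moves=[
    [-0.09,-0.01,0.02,-0.03,-0.2],
    [-0.18,0,0.03,-0.07,-0.2],
    [-0.26,0.02,0.04,-0.1,-0.2],
    [-0.35,0.04,0.04,-0.14,-0.2],
    [-0.44,0.07,0.04,-0.17,-0.2],
    [-0.52,0.1,0.04,-0.2,-0.2],
    [-0.6,0.14,0.04,-0.24,-0.2],
    [-0.6,0.14,0.04,-0.24,-0.2],
    [-0.6,0.14,0.04,-0.24,-0.2],
  ],
)

```text
clock: 5.75
eef_pos: [0.46, -0.1199, 0.0978]
tool_rot: [0.745, 0.667, 0.0, 0.0]
ft_force: [-1.0, 0.8, -0.8]
grip_width: 0.034
```

```bash
python3 arc.py .010 0| grep -v "^$"
```

```text
0.0
clk 5.75 tcp [ 0.46   -0.1199  0.0978] yaw 83.61 zaxis [ 1.e-03  1.e-04 -1.e+00] F [-1.01  0.75 -0.76] w 0.034 j [-0.26  0.33 -0.32  0.92  0.   -0.14]
shift units [-0.101  0.003 -0.002] roll units -0.032106532258451476
```

Now I creep forward while watching the force.

>>> carry_out(
  moves=[
    [-0.03,0,0,-0.01,-0.2],
    [-0.05,0,0,-0.02,-0.2],
    [-0.08,0,0,-0.03,-0.2],
    [-0.08,0,0,-0.03,-0.2],
  ],
)

```text
clock: 6.15
eef_pos: [0.459, -0.1271, 0.0973]
tool_rot: [0.729, 0.685, 0.001, -0.001]
ft_force: [0.9, 4.6, 1.0]
grip_width: 0.0347
```

>>> carry_out(
  moves=[
    [-0.01,0,0,0,-0.2],
    [-0.02,0,0,0,-0.2],
    [-0.02,0,0,0,-0.2],
  ],
)

```text
clock: 6.45
eef_pos: [0.459, -0.1272, 0.0973]
tool_rot: [0.728, 0.685, 0.003, -0.002]
ft_force: [1.9, 10.6, 1.3]
grip_width: 0.0345
```

>>> carry_out(
  moves=[
    [-0.01,0,0,0,-0.2],
    [-0.02,0,0,0,-0.2],
    [-0.02,0,0,0,-0.2],
  ],
)

```text
clock: 6.75
eef_pos: [0.459, -0.1274, 0.0972]
tool_rot: [0.728, 0.686, 0.004, -0.003]
ft_force: [2.2, 15.9, 1.2]
grip_width: 0.0344
```

The force rises with no further motion (TCP at y = -0.127, expected about -0.13), so the bar is on its stop. I back off and lift, then verify.

>>> carry_out(
  moves=[
    [0.04,0,0,0,-0.2],
    [0.1,0,0,0,-0.2],
    [0.1,0,0,0,-0.2],
    [0.1,0,-0.3,0,-0.2],
    [0.1,0,-0.6,0,-0.2],
    [0.1,0,-0.9,0,0.2],
    [0.1,0,-1.0,0,0.6],
    [0.1,0,-1.0,0,1],
  ],
)

```text
clock: 7.55
eef_pos: [0.4601, -0.1228, 0.1987]
tool_rot: [0.729, 0.684, 0.001, 0.002]
ft_force: [0.1, -0.3, -0.1]
grip_width: 0.076
```

```bash
python3 go.py .4624 .2799 .2 77
```

```text
clk 7.55 tcp [ 0.4601 -0.1228  0.1987] yaw 86.38 zaxis [ 0.0035 -0.0014 -1.    ] F [ 0.1  -0.27 -0.14] w 0.076 j [-0.26  0.23 -0.17  1.17 -0.   -0.2 ]
shift units [ 4.02  -0.231 -0.018] roll units 0.1042629671679167
```

>>> carry_out(
  moves=[
    [0.25,0,0,0,1],
    [0.5,0,0,0,1],
    [0.75,0,0,0,1],
    [1.0,-0.05,0,0,1],
  ],
)

```text
clock: 7.95
eef_pos: [0.4596, -0.0213, 0.1953]
tool_rot: [0.729, 0.684, -0.001, -0.001]
ft_force: [0.5, -0.0, 0.4]
grip_width: 0.0851
```

>>> carry_out(
  moves=[
    [0.25,0,0,0,1],
    [0.5,0,0,0,1],
    [0.75,0,0,0,1],
    [1.0,-0.05,0,0,1],
  ],
)

```text
clock: 8.35
eef_pos: [0.4609, 0.0788, 0.1952]
tool_rot: [0.729, 0.684, -0.001, -0.001]
ft_force: [-0.4, 0.4, 0.2]
grip_width: 0.0854
```

>>> carry_out(
  moves=[
    [0.25,0,0,0,1],
    [0.5,0,0,0,1],
    [0.75,0,0,0,1],
    [1.0,-0.05,0,0,1],
  ],
)

```text
clock: 8.75
eef_pos: [0.4623, 0.1787, 0.1951]
tool_rot: [0.729, 0.684, -0.002, -0.0]
ft_force: [0.5, -0.4, 0.8]
grip_width: 0.0854
```

```bash
python3 go.py .4624 .2799 .15 77; python3 - <<'E'
from h import *
from meas import W
a=snap("top","top3.png")[:,:,::-1];s=snap("scene","scene3.png")[:,:,::-1]
k=lambda im,x,y:cv2.resize(im[y:y+120,x:x+150],(600,480),interpolation=cv2.INTER_CUBIC)
cv2.imwrite("pics/c3a.png",k(a,240,150));cv2.imwrite("pics/c3b.png",k(s,120,160))
E
```

```text
clk 8.75 tcp [0.4623 0.1787 0.1951] yaw 86.39 zaxis [-0.0028 -0.0016 -1.    ] F [ 0.53 -0.41  0.84] w 0.0854 j [ 0.37  0.27 -0.12  1.18 -0.    0.43]
shift units [ 1.011 -0.061  0.449] roll units 0.10427888286389918
```

View pics/c3a.png

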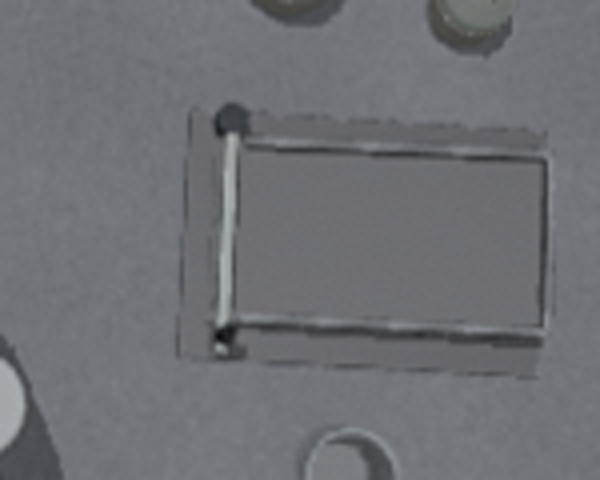

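View pics/c3b.png

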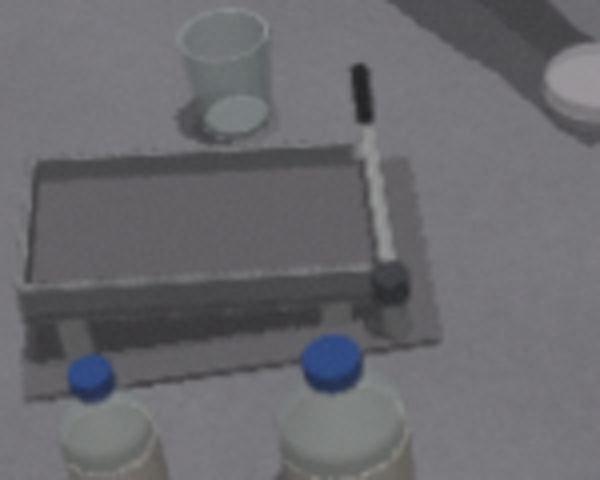

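The bar runs from (232,125) to (222,340) in the crop, parallel to the plate's low edge: shut. Next, above the tube.

>>> carry_out(
  moves=[
    [0.25,-0.02,0,0.05,1],
    [0.5,-0.03,0.1,0.1,1],
    [0.75,-0.05,0.25,0.1,1],
    [1.0,-0.06,0.45,0.1,1],
    [1.0,-0.06,0.7,0.1,1],
    [1.0,-0.06,0.9,0.1,1],
    [1.0,-0.06,0.9,0.1,1],
  ],
)

```text
clock: 9.55
eef_pos: [0.4602, 0.276, 0.1028]
tool_rot: [0.78, 0.625, -0.005, -0.0]
ft_force: [-1.5, -0.4, -1.0]
grip_width: 0.0857
```

```bash
python3 go.py .4624 .2799 .029 77; python3 - <<'E'
from h import *
s=snap("scene","scene4.png")[:,:,::-1]
cv2.imwrite("pics/c4.png",cv2.resize(s[110:220,280:400],None,fx=5,fy=5,interpolation=cv2.INTER_CUBIC))
E
```

```text
clk 9.55 tcp [0.4602 0.276  0.1028] yaw 77.4 zaxis [-0.0079 -0.0054 -1.    ] F [-1.51 -0.41 -1.04] w 0.0857 j [ 0.54  0.43 -0.14  1.01 -0.    0.76]
shift units [0.048 0.017 0.738] roll units 0.00440766450984332
```

View pics/c4.png

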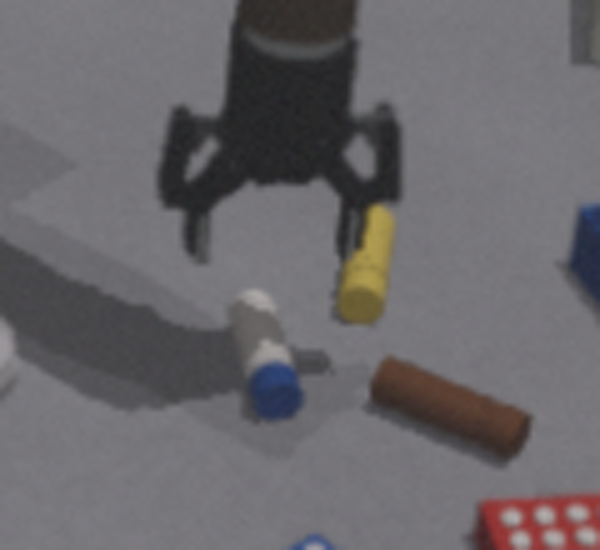

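The jaws straddle the white tube (crop (265,350)), with yellow and brown to one side. I narrow the opening to about 64 mm for clearance and descend.

>>> carry_out(
  moves=[
    [0.04,0.02,0.1,0,0.5],
    [0.04,0.02,0.2,0,0.5],
    [0.04,0.02,0.35,0,0.5],
    [0.04,0.02,0.45,0,0.5],
    [0.04,0.02,0.45,0,0.5],
  ],
)

```text
clock: 10.1
eef_pos: [0.465, 0.2812, 0.0608]
tool_rot: [0.78, 0.625, -0.001, -0.0]
ft_force: [-0.2, -0.0, -0.3]
grip_width: 0.0641
```

```bash
python3 go.py .4624 .2799 .029 77; python3 - <<'E'
from h import *
s=snap("scene","scene5.png")[:,:,::-1]
cv2.imwrite("pics/c5.png",cv2.resize(s[110:220,280:400],None,fx=5,fy=5,interpolation=cv2.INTER_CUBIC))
E
```

```text
clk 10.1 tcp [0.465  0.2812 0.0608] yaw 77.4 zaxis [-0.0025 -0.0016 -1.    ] F [-0.16 -0.05 -0.27] w 0.0641 j [ 0.54  0.49 -0.18  0.91 -0.    0.76]
shift units [-0.018 -0.022  0.318] roll units 0.004464982643985296
```

View pics/c5.png

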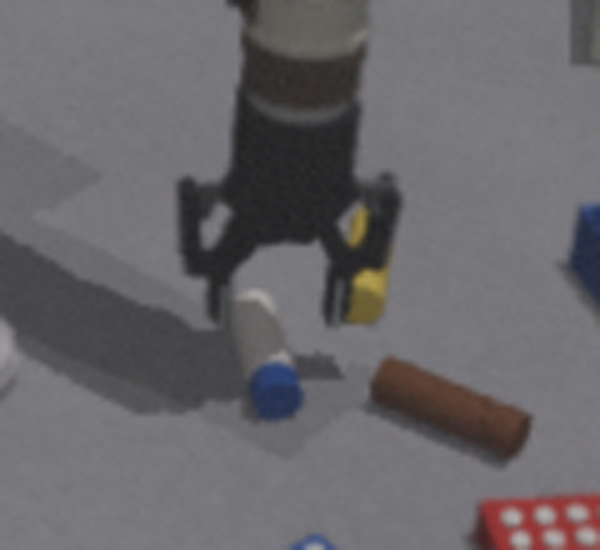

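>>> carry_out(
  moves=[
    [-0.02,-0.02,0.1,0,0.5],
    [-0.02,-0.02,0.2,0,0.5],
    [-0.02,-0.02,0.3,0,0.5],
    [-0.02,-0.02,0.32,0,0.5],
    [-0.02,-0.02,0.32,0,0.5],
  ],
)

```text
clock: 10.65
eef_pos: [0.4631, 0.2801, 0.0295]
tool_rot: [0.78, 0.625, -0.001, -0.0]
ft_force: [-0.1, -0.1, 0.3]
grip_width: 0.0641
```

```bash
python3 go.py .4624 .2799 .029 77
```

```text
clk 10.65 tcp [0.4631 0.2801 0.0295] yaw 77.41 zaxis [-1.3e-03 -8.0e-04 -1.0e+00] F [-0.11 -0.06  0.28] w 0.0641 j [ 0.54  0.53 -0.21  0.83  0.    0.76]
shift units [-0.004 -0.006  0.005] roll units 0.004601800446961433
```

>>> carry_out(
  moves=[
    [0,0,0,0,0.2],
    [0,0,0,0,0],
    [0,0,0,0,-0.2],
    [0,0,0,0,-0.6],
    [0,0,0,0,-1],
    [0,0,0,0,-1],
    [0,0,0,0,-1],
    [0,0,0,0,-1],
    [0,0,0,0,-1],
  ],
)

```text
clock: 11.55
eef_pos: [0.464, 0.2807, 0.031]
tool_rot: [0.78, 0.625, 0.001, 0.0]
ft_force: [-0.1, 0.0, 5.6]
grip_width: 0.0299
```

>>> carry_out(
  moves=[
    [0,0,-0.1,0,-1],
    [0,0,-0.3,0,-1],
    [0,0,-0.5,0,-1],
    [0,0,-0.7,0,-1],
    [0,0,-0.7,0,-1],
  ],
)

```text
clock: 12.05
eef_pos: [0.4653, 0.2815, 0.1031]
tool_rot: [0.78, 0.625, 0.003, 0.0]
ft_force: [0.1, -0.3, -1.5]
grip_width: 0.0304
```

```bash
python3 go.py .534 -.295 .2 86.5; python3 - <<'E'
from h import *
s=snap("scene","scene6.png")[:,:,::-1]
cv2.imwrite("pics/c6.png",cv2.resize(s[90:210,280:400],None,fx=5,fy=5,interpolation=cv2.INTER_CUBIC))
E
```

```text
clk 12.05 tcp [0.4653 0.2815 0.1031] yaw 77.41 zaxis [ 0.0047  0.0028 -1.    ] F [ 0.11 -0.35 -1.49] w 0.0304 j [ 0.54  0.44 -0.14  0.99 -0.    0.76]
shift units [-5.473  1.931 -0.982] roll units -0.10098340961733357
```

View pics/c6.png

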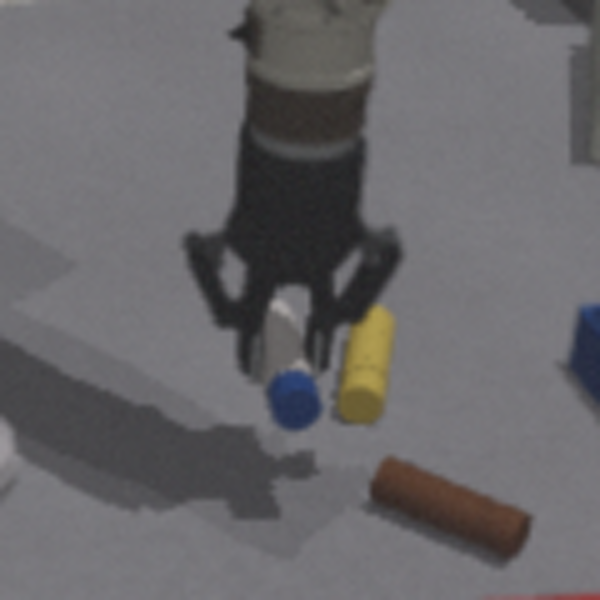

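The tube is held: white body at crop (285,335), blue cap at (295,400), clear of the bench. I carry it high.

>>> carry_out(
  moves=[
    [0,0,-0.2,0,-1],
    [0,0,-0.4,-0.03,-1],
    [-0.05,0.02,-0.6,-0.06,-1],
    [-0.2,0.07,-0.8,-0.1,-1],
    [-0.4,0.14,-0.98,-0.1,-1],
    [-0.6,0.21,-0.98,-0.1,-1],
    [-0.8,0.28,-0.98,-0.1,-1],
    [-1.0,0.35,-0.98,-0.1,-1],
  ],
)

```text
clock: 12.9
eef_pos: [0.4752, 0.1741, 0.1968]
tool_rot: [0.729, 0.685, -0.001, -0.0]
ft_force: [0.1, 0.4, -1.5]
grip_width: 0.0302
```

```bash
python3 go.py .534 -.295 .2 86.5
```

```text
clk 12.9 tcp [0.4752 0.1741 0.1968] yaw 86.43 zaxis [-2.4e-03 -9.0e-04 -1.0e+00] F [ 0.05  0.43 -1.54] w 0.0302 j [ 0.35  0.29 -0.09  1.2  -0.    0.41]
shift units [-4.645  0.879 -0.029] roll units -0.0008245624734924048
```

>>> carry_out(
  moves=[
    [-0.25,0.05,0,0,-1],
    [-0.5,0.1,0,0,-1],
    [-0.75,0.14,0,0,-1],
    [-1.0,0.19,0,0,-1],
  ],
)

```text
clock: 13.3
eef_pos: [0.4877, 0.073, 0.1965]
tool_rot: [0.729, 0.685, -0.001, -0.001]
ft_force: [-0.6, -0.2, -1.5]
grip_width: 0.0301
```

>>> carry_out(
  moves=[
    [-0.25,0.05,0,0,-1],
    [-0.5,0.1,0,0,-1],
    [-0.75,0.14,0,0,-1],
    [-1.0,0.19,0,0,-1],
  ],
)

```text
clock: 13.7
eef_pos: [0.5004, -0.0278, 0.1965]
tool_rot: [0.729, 0.685, -0.001, -0.001]
ft_force: [0.2, -0.1, -0.8]
grip_width: 0.0298
```

>>> carry_out(
  moves=[
    [-0.25,0.05,0,0,-1],
    [-0.5,0.1,0,0,-1],
    [-0.75,0.14,0,0,-1],
    [-1.0,0.19,0,0,-1],
  ],
)

```text
clock: 14.1
eef_pos: [0.5131, -0.1286, 0.1964]
tool_rot: [0.729, 0.685, -0.001, -0.001]
ft_force: [0.6, 0.5, -2.0]
grip_width: 0.0298
```

>>> carry_out(
  moves=[
    [-0.25,0.05,0,0,-1],
    [-0.5,0.1,0,0,-1],
    [-0.75,0.14,0,0,-1],
    [-1.0,0.19,0,0,-1],
    [-1.0,0.19,0,0,-1],
  ],
)

```text
clock: 14.6
eef_pos: [0.5262, -0.2315, 0.1961]
tool_rot: [0.73, 0.683, -0.001, -0.001]
ft_force: [-0.6, -0.1, -0.7]
grip_width: 0.0304
```

```bash
python3 -c "
from meas import *
print(W(.06,0,0),W(.065,0,0))"; python3 go.py .5343 -.2949 .15 86.5
```

```text
[ 0.53425837 -0.29487231  0.        ] [ 0.53395569 -0.29986314  0.        ]
clk 14.6 tcp [ 0.5262 -0.2315  0.1961] yaw 86.19 zaxis [-2.4e-03 -1.0e-04 -1.0e+00] F [-0.56 -0.15 -0.72] w 0.0304 j [-0.41  0.42  0.1   1.25 -0.   -0.35]
shift units [-0.628  0.124  0.461] roll units -0.003405657031465302
```

>>> carry_out(
  moves=[
    [-0.2,0.04,0,0,-1],
    [-0.4,0.08,0,0,-1],
    [-0.63,0.12,0.1,0,-1],
    [-0.63,0.12,0.3,0,-1],
    [-0.63,0.12,0.5,0,-1],
    [-0.63,0.12,0.7,0,-1],
    [-0.63,0.12,0.85,0,-1],
    [-0.63,0.12,0.85,0,-1],
  ],
)

```text
clock: 15.4
eef_pos: [0.5323, -0.2903, 0.1091]
tool_rot: [0.729, 0.685, -0.001, -0.004]
ft_force: [0.4, -0.2, -1.6]
grip_width: 0.03
```

```bash
python3 go.py .5343 -.2949 .0824 86.5;  python3 - <<'E'
from h import *
from meas import W,T,S
s=snap("scene","scene7.png")[:,:,::-1]; a=snap("top","top7.png")[:,:,::-1]
cv2.imwrite("pics/c7.png",cv2.resize(s[120:240,90:250],None,fx=5,fy=5,interpolation=cv2.INTER_CUBIC))
cv2.imwrite("pics/c7t.png",cv2.resize(a[140:260,230:390],None,fx=4,fy=4,interpolation=cv2.INTER_CUBIC))
o=bot.get_obs();p=o["eef_pos"]
hsv=cv2.cvtColor(np.ascontiguousarray(s),cv2.COLOR_BGR2HSV)
m=((hsv[...,0]>100)&(hsv[...,0]<130)&(hsv[...,1]>120)).astype(np.uint8);m[240:]=0;m[:,:90]=0;m[:,260:]=0
n,l,st,ce=cv2.connectedComponentsWithStats(m)
for i in range(1,n):
    if st[i,4]>8: print("blue",st[i],ce[i])
uy=np.array([.998,-.06,0])
for dz in (.005,.010,.015,.02): print(dz,proj(S,[p+uy*.05-[0,0,dz],p+uy*.028-[0,0,dz-.012]]).round(1).tolist())
E
```

```text
clk 15.4 tcp [ 0.5323 -0.2903  0.1091] yaw 86.45 zaxis [-0.0073  0.0043 -1.    ] F [ 0.36 -0.17 -1.59] w 0.03 j [-0.5   0.55  0.07  1.1   0.   -0.44]
shift units [-0.045  0.025  0.267] roll units -0.0006056578829196092
blue [147 210  12  12 114] [152.5877193 215.5      ]
0.005 [[151.4, 215.4], [150.7, 206.8]]
0.01 [[151.7, 216.8], [151.0, 208.2]]
0.015 [[152.1, 218.2], [151.3, 209.5]]
0.02 [[152.4, 219.5], [151.7, 210.9]]
```

View pics/c7.png

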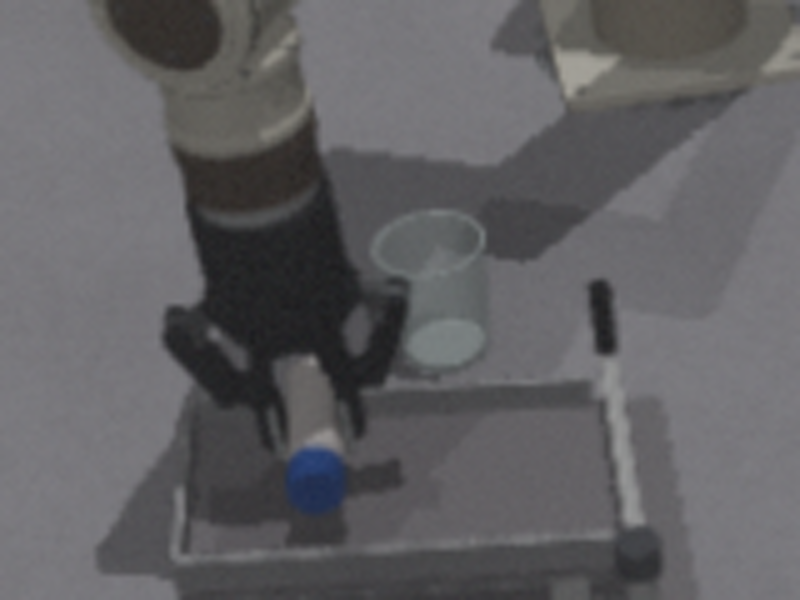

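View pics/c7t.png

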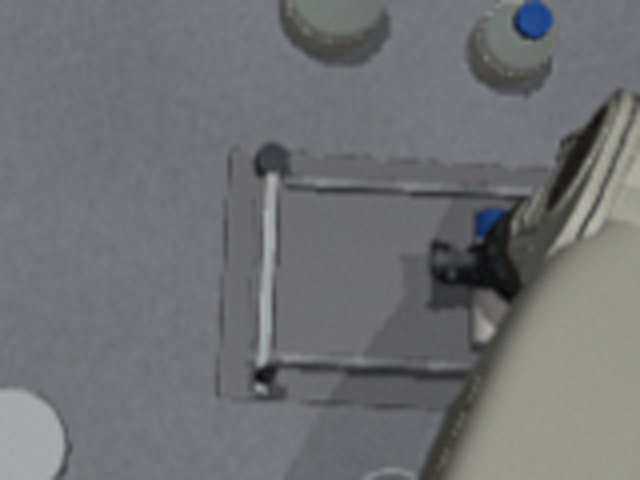

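The tube is square to the ramp, between the walls, on the upper half (cap at scene crop (317,480)). I lower it gently.

>>> carry_out(
  moves=[
    [-0.04,0.04,0.05,0,-1],
    [-0.04,0.04,0.1,0,-1],
    [-0.04,0.04,0.15,0,-1],
    [-0.04,0.04,0.2,0,-1],
    [-0.04,0.04,0.2,0,-1],
    [-0.04,0.04,0.2,0,-1],
  ],
)

```text
clock: 16.1
eef_pos: [0.5384, -0.2965, 0.0931]
tool_rot: [0.729, 0.685, -0.0, -0.0]
ft_force: [0.1, -0.2, -1.5]
grip_width: 0.0303
```

```bash
python3 go.py .5358 -.2949 .0824 86.5
```

```text
clk 16.1 tcp [ 0.5384 -0.2965  0.0931] yaw 86.41 zaxis [-4.e-04  3.e-04 -1.e+00] F [ 0.11 -0.19 -1.48] w 0.0303 j [-0.5   0.57  0.07  1.07  0.   -0.44]
shift units [ 0.015 -0.027  0.107] roll units -0.0009710867549990275
```

>>> carry_out(
  moves=[
    [0,-0.02,0.03,0,-1],
    [0,-0.02,0.06,0,-1],
    [0,-0.02,0.08,0,-1],
    [0,-0.02,0.08,0,-1],
    [0,-0.02,0.08,0,-1],
  ],
)

```text
clock: 16.6
eef_pos: [0.5365, -0.2965, 0.0852]
tool_rot: [0.729, 0.685, 0.0, -0.0]
ft_force: [-0.7, 0.1, -1.7]
grip_width: 0.0302
```

>>> carry_out(
  moves=[
    [0,0,0.01,0,-1],
    [0,0,0.02,0,-1],
    [0,0,0.02,0,-1],
    [0,0,0.02,0,-1],
  ],
)

```text
clock: 17.0
eef_pos: [0.5365, -0.2965, 0.0833]
tool_rot: [0.729, 0.685, -0.0, -0.0]
ft_force: [0.2, 0.1, -1.2]
grip_width: 0.03
```

>>> carry_out(
  moves=[
    [0,0,0.01,0,-1],
    [0,0,0.01,0,-1],
    [0,0,0.01,0,-1],
  ],
)

```text
clock: 17.3
eef_pos: [0.5367, -0.2966, 0.083]
tool_rot: [0.729, 0.685, 0.0, 0.0]
ft_force: [-1.1, 1.4, 3.5]
grip_width: 0.03
```

>>> carry_out(
  moves=[
    [0,0,0.01,0,-1],
    [0,0,0.01,0,-1],
    [0,0,0.01,0,-1],
  ],
)

```text
clock: 17.6
eef_pos: [0.5367, -0.2966, 0.0829]
tool_rot: [0.729, 0.685, 0.0, 0.001]
ft_force: [-3.8, 1.9, 9.2]
grip_width: 0.03
```

Contact with the bed at TCP z = 0.083, as predicted. I ease off, open, and lift straight up.

>>> carry_out(
  moves=[
    [0,0,-0.01,0,-1],
    [0,0,-0.01,0,-1],
    [0,0,-0.01,0,0.3],
    [0,0,-0.01,0,0.3],
    [0,0,-0.25,0,0.3],
    [0,0,-0.6,0,0.3],
    [0,0,-1.0,0,0.3],
    [0,0,-1.0,0,0.3],
  ],
)

```text
clock: 18.4
eef_pos: [0.5398, -0.2983, 0.1875]
tool_rot: [0.729, 0.685, 0.002, 0.006]
ft_force: [0.7, -0.9, 0.8]
grip_width: 0.0553
```

```bash
python3 - <<'E'
from h import *
s=snap("scene","scene8.png")[:,:,::-1]; a=snap("top","top8.png")[:,:,::-1]
cv2.imwrite("pics/c8.png",np.hstack([cv2.resize(s[150:250,100:250],(390,260)),cv2.resize(a[150:250,240:390],(390,260))]))
E
```

```text
(no output)
```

View pics/c8.png

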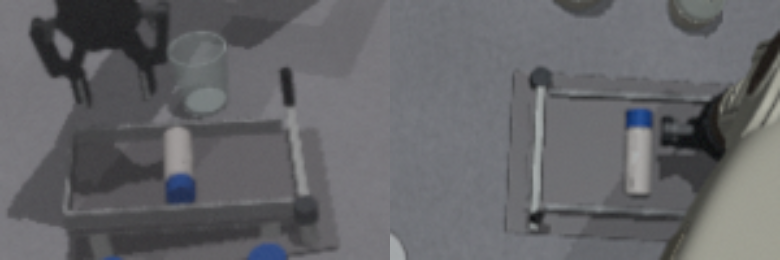

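It has been released and is rolling squarely down the bed. I raise the arm a little more and let it settle.

>>> carry_out(
  moves=[
    [0,0,-0.2,0,0.3],
    [0,0,-0.4,0,0.3],
    [0,0,-0.4,0,0.3],
    [0,0,-0.4,0,0.3],
    [0,0,-0.4,0,0.3],
    [0,0,-0.4,0,0.3],
    [0,0,-0.4,0,0.3],
    [0,0,-0.4,0,0.3],
    [0,0,-0.4,0,0.3],
    [0,0,-0.4,0,0.3],
    [0,0,-0.4,0,0.3],
    [0,0,-0.4,0,0.3],
    [0,0,-0.4,0,0.3],
    [0,0,-0.4,0,0.3],
    [0,0,-0.4,0,0.3],
    [0,0,-0.4,0,0.3],
    [0,0,-0.4,0,0.3],
    [0,0,-0.4,0,0.3],
    [0,0,-0.4,0,0.3],
    [0,0,-0.4,0,0.3],
  ],
)

```text
clock: 20.5
eef_pos: [0.5365, -0.2965, 0.2213]
tool_rot: [0.729, 0.685, 0.0, -0.0]
ft_force: [0.6, 0.2, 0.1]
grip_width: 0.0552
```

```bash
cat > fin.py <<'E'
from meas import *
import sys
n=sys.argv[1]
s=snap("scene",f"scene{n}.png")[:,:,::-1]; a=np.ascontiguousarray(snap("top",f"top{n}.png")[:,:,::-1])
cv2.imwrite(f"pics/c{n}.png",np.hstack([cv2.resize(s[150:250,100:250],(390,260),interpolation=cv2.INTER_CUBIC),cv2.resize(a[150:250,240:390],(390,260),interpolation=cv2.INTER_CUBIC)]))
hsv=cv2.cvtColor(a,cv2.COLOR_BGR2HSV)
blue=((hsv[...,0]>100)&(hsv[...,0]<130)&(hsv[...,1]>120)).astype(np.uint8)
wh=((hsv[...,1]<40)&(hsv[...,2]>150)).astype(np.uint8)
for nm,m in(("blue",blue),("white",wh)):
    m=m.copy();m[:182]=0;m[240:]=0;m[:,:280]=0;m[:,380:]=0
    k,l,st,ce=cv2.connectedComponentsWithStats(m)
    for i in range(1,k):
        if st[i,4]>15:
            p=onz(T,[ce[i]],.052)[0,:2]-O; print(nm,st[i],"ramp xy",(p@ux).round(4),(p@uy).round(4))
print("expected tube ctr ramp x -.089; bed z .0357, axis .052")
E
python3 fin.py 9
```

```text
blue [299 191   9   7  57] ramp xy -0.0961 0.0401
white [293 184   6  47 105] ramp xy -0.1167 0.0007
white [298 198   9  25 169] ramp xy -0.0963 -0.0102
white [364 215  16  25 234] ramp xy 0.1305 -0.0592
expected tube ctr ramp x -.089; bed z .0357, axis .052
```

View pics/c9.png

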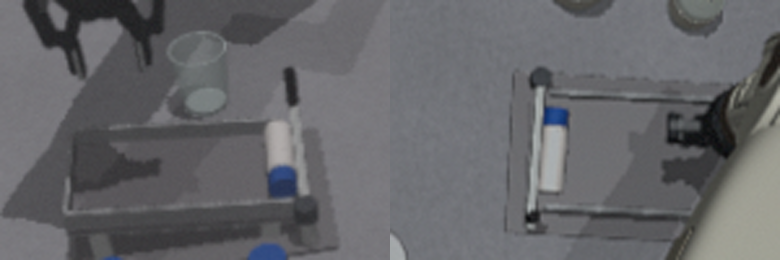

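The tube rests against the bar with both ends at the same ramp x (-0.096). That is 7 mm from the nominal -0.089, and the bar (-0.117, nominal -0.110) shows the same offset. I check that the bar didn't swing open from the impact.

```bash
python3 - <<'E'
from meas import *
for n in (3,8,9):
    a=cv2.imread(f"pics/top{n}.png"); hsv=cv2.cvtColor(a,cv2.COLOR_BGR2HSV)
    wh=((hsv[...,1]<40)&(hsv[...,2]>140)).astype(np.uint8); wh[:182]=0; wh[236:]=0; wh[:,:285]=0; wh[:,300:]=0
    g=a[...,1].astype(float)
    # per-row brightness centroid of the bar, rows 186..228
    pts=[]
    for v in range(187,228):
        w=np.clip(g[v,288:299]-135,0,None); c=np.arange(288,299)
        # restrict around max
        if w.max()<15: continue
        k=np.argmax(w); sl=slice(max(k-2,0),k+3); pts.append(((w[sl]*c[sl]).sum()/w[sl].sum(),v))
    p=onz(T,pts,.061)[:,:2]-O; x=p@ux; y=p@uy
    f=np.polyfit(y,x,1); r=x-np.polyval(f,y); f=np.polyfit(y[abs(r)<.002],x[abs(r)<.002],1)
    print(n,len(y),"slope deg",np.degrees(np.arctan(f[0])).round(2),"x at hinge",np.polyval(f,.085).round(4),"x at pin",np.polyval(f,-.085).round(4))
# ramp wall direction for yaw reference
a=cv2.imread("pics/top3.png");g=a[...,1].astype(float)
for lo,hi,u0,u1 in((182,194,305,370),(226,236,305,370)):
    pts=[]
    for u in range(u0,u1):
        w=g[lo:hi,u]; k=np.argmax(w); pts.append((u,lo+k))
    q=np.array(pts); z=.0525+.105*np.clip((onz(T,pts,.065)[:,:2]-O)@ux+.12,0,.26)
    P2=np.array([onz(T,[t],zz)[0,:2] for t,zz in zip(pts,z)])-O
    f=np.polyfit(P2@ux,P2@uy,1); r=P2@uy-np.polyval(f,P2@ux);k=abs(r)<.003; f=np.polyfit((P2@ux)[k],(P2@uy)[k],1)
    print("wall slope deg",np.degrees(np.arctan(f[0])).round(2),"y mid",f[1].round(4))
pin=onz(T,[(240+(225+.5)/4-.5,150+(330+.5)/4-.5)],.110)[0,:2]-O;print("pin",pin@ux,pin@uy)
E
```

```text
3 41 slope deg -0.22 x at hinge -0.1157 x at pin -0.1151
8 41 slope deg -0.19 x at hinge -0.1157 x at pin -0.1151
9 41 slope deg 1.21 x at hinge -0.1158 x at pin -0.1194
wall slope deg -0.05 y mid 0.0702
wall slope deg 0.09 y mid -0.0677
pin -0.11753735013941459 -0.08280898000253943
```

```bash
python3 -c "
import cv2,numpy as np
a=[cv2.resize(cv2.imread(f'pics/top{n}.png')[165:245,270:330],(360,480),interpolation=cv2.INTER_CUBIC) for n in (3,9)]
cv2.imwrite('pics/c9z.png',np.hstack(a))"
```

```text
(no output)
```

View pics/c9z.png

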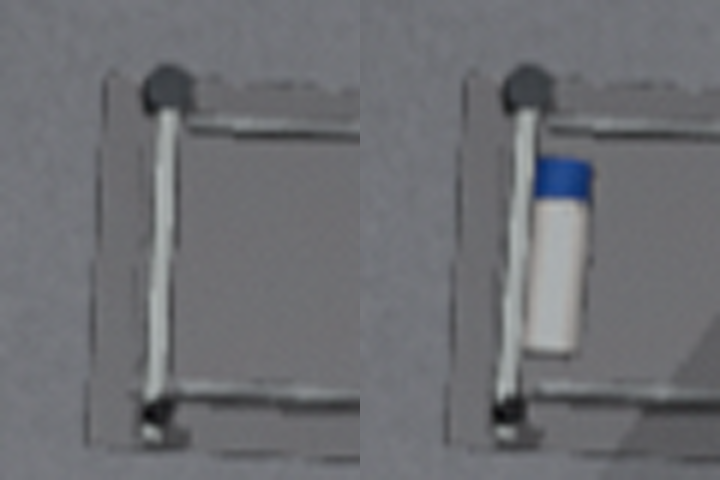

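The bar does seem to have been nudged (pin about 1 px over). I measure it accurately by differencing the pin.

```bash
python3 - <<'E'
from meas import *
for n in (3,8,9):
    a=cv2.imread(f"pics/top{n}.png").astype(float); g=a.mean(2)[226:242,286:306]
    w=np.clip(70-g,0,None); yy,xx=np.mgrid[226:242,286:306]; c=((w*xx).sum()/w.sum(),(w*yy).sum()/w.sum())
    p=onz(T,[c],.110)[0,:2]-O; print(n,np.round(c,2),"pin ramp",(p@ux).round(4),(p@uy).round(4))
ims=[cv2.imread(f"pics/scene{n}.png").astype(float).mean(2) for n in (3,8,9)]
for im in ims:
    g=im[172:196,200:222]; w=np.clip(60-g,0,None); yy,xx=np.mgrid[172:196,200:222]; print("scene pin",((w*xx).sum()/w.sum()).round(2),((w*yy).sum()/w.sum()).round(2))
E
```

```text
3 [296.25 233.29] pin ramp -0.1162 -0.0862
8 [296.3  233.28] pin ramp -0.1161 -0.0861
9 [294.71 233.29] pin ramp -0.1208 -0.0865
scene pin 210.02 182.95
scene pin 209.97 182.75
scene pin 211.48 182.8
```

The impact opened the bar by about 4.6 mm at the pin (0.027 rad). I push it gently shut again with the same loose cage, creeping so the tube just follows.

```bash
python3 go.py .459 -.114 .2 86.4
```

```text
clk 20.6 tcp [ 0.5366 -0.2965  0.2213] yaw 86.41 zaxis [-0. -0. -1.] F [ 0.38 -0.3   0.19] w 0.0558 j [-0.5   0.48  0.27  1.35 -0.   -0.44]
shift units [ 1.773 -0.888  0.213] roll units 0.00015014148319652222
```

>>> carry_out(
  moves=[
    [0.25,-0.12,0,0,0.1],
    [0.5,-0.25,0,0,-0.2],
    [0.75,-0.38,0,0,-0.2],
    [1.0,-0.5,0,0,-0.2],
  ],
)

```text
clock: 21.0
eef_pos: [0.4923, -0.1927, 0.2213]
tool_rot: [0.729, 0.684, 0.0, 0.0]
ft_force: [0.5, -0.2, 0.2]
grip_width: 0.0342
```

>>> carry_out(
  moves=[
    [0.2,-0.1,0,0,-0.2],
    [0.4,-0.2,0,0,-0.2],
    [0.6,-0.3,0.1,0,-0.2],
    [0.77,-0.39,0.3,0,-0.2],
    [0.77,-0.39,0.5,0,-0.2],
    [0.77,-0.39,0.6,0,-0.2],
    [0.77,-0.39,0.6,0,-0.2],
  ],
)

```text
clock: 21.7
eef_pos: [0.4579, -0.1141, 0.1602]
tool_rot: [0.729, 0.685, -0.001, -0.001]
ft_force: [-0.4, 0.4, -0.9]
grip_width: 0.0341
```

```bash
python3 go.py .459 -.114 .098 86.4;  python3 fin.py 10
```

```text
clk 21.7 tcp [ 0.4579 -0.1141  0.1602] yaw 86.41 zaxis [-2.6e-03  6.0e-04 -1.0e+00] F [-0.4   0.39 -0.88] w 0.0341 j [-0.24  0.25 -0.24  1.08 -0.   -0.18]
shift units [0.002 0.012 0.622] roll units 0.00015689682484334197
blue [299 191   9   7  39] ramp xy -0.0971 0.0429
white [295 184   4  22  47] ramp xy -0.1159 0.04
white [294 204   9  36  88] ramp xy -0.1068 -0.0495
white [299 205  33  35 662] ramp xy -0.0495 -0.0458
white [331 212   7  28  60] ramp xy 0.0055 -0.0529
white [336 213   6  27  48] ramp xy 0.0207 -0.0524
expected tube ctr ramp x -.089; bed z .0357, axis .052
```

View pics/c10.png

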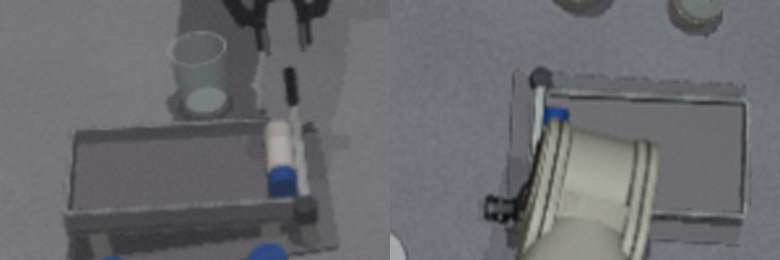

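The pin top (288,70) sits midway between the tips at (267,50) and (306,45). I descend and creep.

>>> carry_out(
  moves=[
    [0,0.01,0.2,0,-0.2],
    [0,0.01,0.4,0,-0.2],
    [0,0.01,0.6,0,-0.2],
    [0,0.01,0.6,0,-0.2],
    [0,0.01,0.6,0,-0.2],
  ],
)

```text
clock: 22.3
eef_pos: [0.4604, -0.1148, 0.1021]
tool_rot: [0.729, 0.684, 0.0, 0.0]
ft_force: [-0.1, -0.0, 0.9]
grip_width: 0.0346
```

>>> carry_out(
  moves=[
    [-0.02,0,0,0,-0.2],
    [-0.04,0,0,0,-0.2],
    [-0.05,0,0,0,-0.2],
    [-0.06,0,0,0,-0.2],
    [-0.06,0,0,0,-0.2],
    [-0.065,0,0,0,-0.2],
    [-0.07,0,0,0,-0.2],
    [-0.075,0,0,0,-0.2],
    [-0.08,0,0,0,-0.2],
    [-0.085,0,0,0,-0.2],
    [-0.09,0,0,0,-0.2],
    [-0.09,0,0,0,-0.2],
  ],
)

```text
clock: 23.5
eef_pos: [0.4592, -0.1233, 0.1013]
tool_rot: [0.729, 0.685, 0.0, -0.0]
ft_force: [-0.2, 0.4, 0.5]
grip_width: 0.034
```

>>> carry_out(
  moves=[
    [-0.005,0,0,0,-0.2],
    [-0.01,0,0,0,-0.2],
    [-0.015,0,0,0,-0.2],
    [-0.02,0,0,0,-0.2],
    [-0.025,0,0,0,-0.2],
    [-0.03,0,0,0,-0.2],
    [-0.03,0,0,0,-0.2],
  ],
)

```text
clock: 24.2
eef_pos: [0.459, -0.1264, 0.1013]
tool_rot: [0.729, 0.685, -0.0, 0.0]
ft_force: [0.1, 1.2, -0.2]
grip_width: 0.0341
```

>>> carry_out(
  moves=[
    [-0.005,0,0,0,-0.2],
    [-0.01,0,0,0,-0.2],
    [-0.015,0,0,0,-0.2],
    [-0.02,0,0,0,-0.2],
    [-0.02,0,0,0,-0.2],
  ],
)

```text
clock: 24.7
eef_pos: [0.459, -0.1271, 0.1012]
tool_rot: [0.729, 0.685, 0.001, -0.001]
ft_force: [-0.7, 5.9, 0.8]
grip_width: 0.0345
```

On the stop (5.9 N). I hold while the tube settles, ease off slowly, and lift away.

>>> carry_out(
  moves=[
    [-0.01,0,0,0,-0.2],
    [-0.01,0,0,0,-0.2],
    [-0.01,0,0,0,-0.2],
    [-0.01,0,0,0,-0.2],
    [-0.01,0,0,0,-0.2],
    [-0.01,0,0,0,-0.2],
    [-0.01,0,0,0,-0.2],
    [-0.01,0,0,0,-0.2],
  ],
)

```text
clock: 25.5
eef_pos: [0.459, -0.1272, 0.1012]
tool_rot: [0.728, 0.685, 0.002, -0.002]
ft_force: [0.2, 8.2, 0.5]
grip_width: 0.0343
```

>>> carry_out(
  moves=[
    [0.02,0,0,0,-0.2],
    [0.05,0,0,0,-0.2],
    [0.08,0,0,0,-0.2],
    [0.1,0,0,0,-0.2],
    [0.1,0,0,0,-0.2],
    [0.1,0,0,0,-0.2],
    [0.1,0,-0.2,0,-0.2],
    [0.1,0,-0.5,0,-0.2],
    [0.1,0,-0.8,0,-0.2],
    [0.1,0,-1.0,0,-0.2],
  ],
)

```text
clock: 26.5
eef_pos: [0.4602, -0.1197, 0.2035]
tool_rot: [0.729, 0.685, 0.001, 0.001]
ft_force: [0.8, -0.1, -0.1]
grip_width: 0.0339
```

>>> carry_out(
  moves=[
    [0.25,-0.1,0,0,-0.2],
    [0.5,-0.2,0,0,-0.2],
    [0.75,-0.3,0,0,-0.2],
    [1.0,-0.4,0,0,-0.2],
  ],
)

```text
clock: 26.9
eef_pos: [0.4254, -0.0164, 0.2014]
tool_rot: [0.729, 0.684, 0.0, 0.0]
ft_force: [0.0, 1.0, -1.0]
grip_width: 0.0344
```

>>> carry_out(
  moves=[
    [0.25,0,0,0,-0.2],
    [0.5,0,0,0,-0.2],
    [0.75,0,0,0,-0.2],
    [1.0,0,0,0,-0.2],
    [1.0,0,0,0,-0.2],
  ],
)

```text
clock: 27.4
eef_pos: [0.4324, 0.0848, 0.2014]
tool_rot: [0.728, 0.686, 0.0, -0.0]
ft_force: [-0.9, -0.4, -0.9]
grip_width: 0.0341
```

```bash
python3 fin.py 11; python3 - <<'E'
from meas import *
for n in (3,9,11):
    a=cv2.imread(f"pics/top{n}.png").astype(float); g=a.mean(2)[226:242,286:306]
    w=np.clip(70-g,0,None); yy,xx=np.mgrid[226:242,286:306]; c=((w*xx).sum()/w.sum(),(w*yy).sum()/w.sum())
    p=onz(T,[c],.110)[0,:2]-O; print(n,np.round(c,2),"pin ramp",(p@ux).round(4),(p@uy).round(4))
a=cv2.imread("pics/top0.png");b=cv2.imread("pics/top11.png")
cv2.imwrite("pics/top11b.png",cv2.resize(b,(768,576)))
print(bot.get_obs()["clock"])
E
```

```text
blue [300 192   9   6  54] ramp xy -0.0927 0.0397
white [295 184   4  47 107] ramp xy -0.1143 0.0011
white [299 198   9  25 172] ramp xy -0.0932 -0.01
expected tube ctr ramp x -.089; bed z .0357, axis .052
3 [296.25 233.29] pin ramp -0.1162 -0.0862
9 [294.71 233.29] pin ramp -0.1208 -0.0865
11 [296.25 233.29] pin ramp -0.1163 -0.0862
27.5
```

View pics/top11b.png

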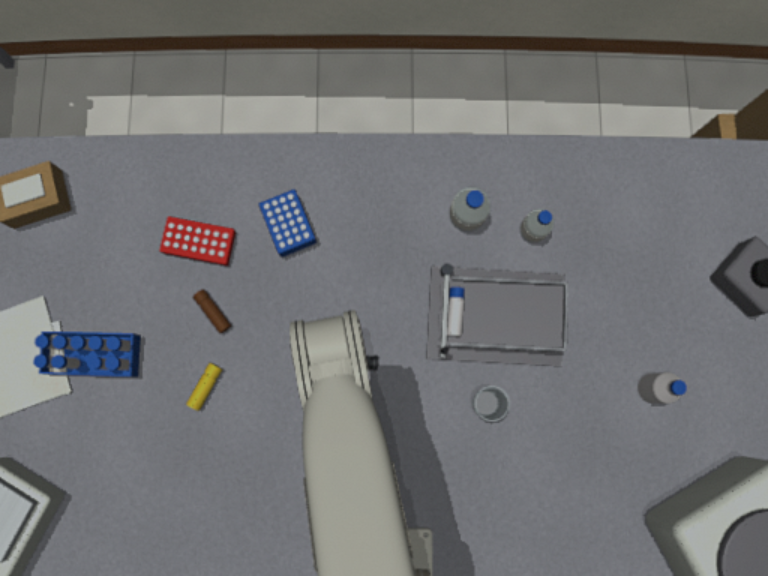

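View pics/c11.png

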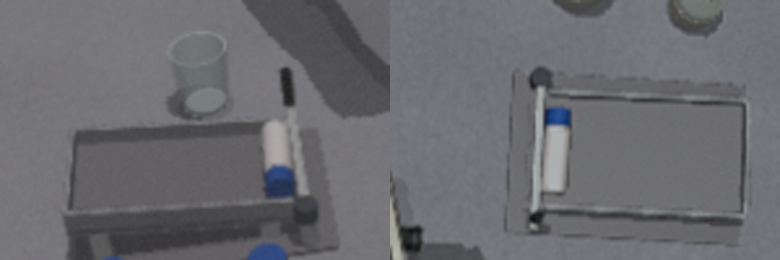

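The pin is back at its shut pixel (296.25, 233.29), the same as after the first closing. The tube lies square, 21 mm from the bar's centreline (nominal 16 + 5), and the bystanders in view have not moved. I check the dish in the scene view and hand in.

```bash
python3 - <<'E'
from h import *
a=cv2.imread("pics/scene0.png").astype(int);b=cv2.imread("pics/scene11.png").astype(int)
print("dish diff",abs(a-b)[170:192,262:284].mean(), "beaker diff",abs(a-b)[162:195,165:189].mean())
print(order.job_done())
E
```

```text
dish diff 1.6535812672176309 beaker diff 1.8834175084175084
the job is handed in; nothing more can be done
None
```

The job is handed in, at about 27.5 s on the robot's clock. The bar is shut and the white tube lies square against it.

- **Bar:** I swung it by the pin with the jaws loosely around it, until the force rose with no further motion (about 16 N), then backed off.
- **Tube:** I gripped it and carried it over. I lowered it onto the upper half of the bed until light contact at the predicted height (about 9 N). Then I opened the jaws and lifted away, and it rolled down squarely on its own.
- **One failed check, mended:** the rolling tube knocked the bar open by about 4.6 mm at the pin (about 0.027 rad). I crept it shut again (about 8 N) with the tube resting against it.
- **Last checks:**
  - The pin is back at exactly its shut position in the top picture.
  - Both ends of the tube are at the same ramp x to within 0.5 mm.
  - The tube's axis is 21 mm from the bar's centreline, as it should be.
  - No bystander moved in the pictures; the dishes and beaker were also compared with the first scene picture.
- **One disagreement:** the tube's and bar's positions along the ramp both read about 4 mm downhill of nominal. I take this as an offset in where I located the ramp.

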